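# Make up two reception kits in divided trays

### The arm

A 6-joint arm with a two-finger parallel gripper is mounted at the origin on the work surface. World frame = base frame: x ahead of the robot, y to its left, z up, the work surface at z = 0. Lengths are in m, angles in degrees, forces in N, time in s.
With the tool pointing down it reaches from about 0.4 to 0.825 m from the base axis. Payload 7 kg.
Tool frame: the origin (TCP) lies between the finger pads; the fingertips stand 19 mm ahead of it and the grasp point (between the pads) is the TCP; x points along the fingers, y is the direction in which the jaws open and shut, and the axes are right-handed (so a half turn about x gives the same grasp; the last joint's range is limited). The gripper opens to 88 mm and grips with 3 to 60 N. Pads are 19 mm wide; open, the fingers measure 130 mm over their backs; the gripper's body (78 mm by 193 mm) begins 47 mm behind the grasp point.
Start: joints at [82.97, 20.546, 0.682, 0, -70.136, -16.507], TCP at [0.27, 0.619, 0.246] pointing down, gripper open.
Joint ranges: [-176.03, 176.03], [-82.01, 121.73], [-58.28, 71.71], [-173.87, 95.51], [-174.79, -0.11], [-173.66, 173.66]. Speed limits (degrees/s): [136.94, 136.94, 172.46, 180, 180, 180].

### API

Orientations are given as [roll, pitch, yaw] about the fixed x, y, z axes, in that order (R = Rz(yaw) Ry(pitch) Rx(roll)).
In Python, from plant import r gives the robot as it stands.
- The arm moves only by the tool send_rows, never from a script. Its argument "plan" is a list of rows, each a list of 2 entries, a list of its own where there are three numbers: the shift along the tool's x, y, z scaled (see below), then the turn, a rotation vector about the tool's x, y, z scaled (see below). A call has exactly 5 rows; each row is the pose to reach, as a shift and turn from the pose measured when the call began, along the tool's axes at that moment; what a row does not reach only later rows make up. The controller multiplies each number of a shift by 0.15 m and each number of a turn by pi/4 rad. A row lasts 1/10 s, in which the tool goes at most 50 mm and 8.59 degrees, less where a joint would pass 70% of its speed; a pose out of reach is approached as far as the arm can. A call with a number of a shift or a turn outside -1 to 1 is refused whole. A call with a gripper value outside its range is refused whole. "jaw" is the opening, from -1 (shut) to 1 (fully open), so that 0 is half open, set as the call begins (left out, the last holds). The fingers move at their own pace and stop on an object; "force" is the grip in N (left out, the last holds). Time passes only in rows, so rows that repeat a pose let the fingers close, or fill a call up. It gives the time, the measured TCP pose, the force and the opening at its end, in the units of the state.
- r.get_state(): the state, without advancing time (a new reading comes with each control period).
- r.capture(name): name is "scene" or "top" or "wrist"; returns a dict with "color" (400x640x3 uint8, red, green, blue), "range_z" (400x640 float32, m along the optical axis (not along the pixel's ray), 0 where there is no reading), "mtx" (3x3 intrinsics, pixels), "k1" (the pictures are not rectified: a ray, as slopes to the right and down, at radius r is drawn at 1 + k1 r^2 times it, then the intrinsics apply), "pose" (4x4, takes a point from camera to world coordinates). Camera axes: x right, y down, z forward; pixel columns grow to the right and rows downward; lengths in m; the calibration is good to about 2 mm. A picture is of the moment at which its call begins.
- r.close_job(): hands the job in, once; it reports no verdict.
Trained networks look in a picture, given as the dict that the camera call returned (one of the last four; its "shot" number tells which), for a name from the list of things; names that differ only in an ending like _2 or _b are one class to them, and where a whole thing is asked for, a point or a joint stands for the part that bears it (a point fixed in the world has none). Each returns a list of dicts, best first, with "score" (0 to 1); they miss things now and then, are a little off and sometimes report something else, mostly with a low value. They report only what shows in the picture. A call takes as long as a camera call.
- r.find_in(picture, target): "uv" ([column, row] in pixels, amid what is visible of it).
- r.trace(picture, target): "mask" (400x640 bool, what is visible of it) and "uv" ([column, row] in pixels, amid what is visible of it).
The state is a dict: "time_s": time; "joints": joint angles; "qd": joint speeds; "joint_torque": joint torques, N m; "tcp_pos": TCP position; "eef_rot": TCP orientation; "contact_force": force on the tool from outside, world axes, zero at the start; "moment": the same for the moment, N m; "gripper_width": finger opening in m.
Only numpy, scipy, OpenCV 4.12 (cv2) and the standard library are available. Lean on these libraries where they do the work, as an engineer would, in place of code of your own. Each camera call takes 0.05 s, during which the arm holds its last target. There are 200 camera calls.

### The job

Make up the two reception kits from the stock on the desk. Three-place tray: the small tape roll in the compartment next to the white grip, the stamp in the middle one and the stapler in the far one; two-place tray: the large tape roll next to the grip and the glue stick in the other. Stand each upright (tape rolls flat) on the floor of its compartment, about in the middle, and leave the computer mouse where it is.

Things in the scene. Friction and masses are not known exactly. Their poses are not given: they have to be found in the camera images.
- tray3: three-place tray: low dark steel tray, grey inside, fixed to the desk, 124 (x) by 256 mm (y), a white plastic grip block (50 x 18, 14 high) on its +y end. Three compartments in a row, each 116 (x) by 80 mm (y) inside; 4 mm walls and dividers, tops 16 mm and floor 4 mm above the desk. Origin: under its centre at desk height, z up. Compartment centres at x = 0, y = +84 mm (next to the grip), 0, -84 mm
- tray2: two-place tray: same but shorter, fixed to the desk, 124 (x) by 172 mm (y), the same white plastic grip block on its +y end. Two compartments, each 116 (x) by 80 mm (y) inside; 4 mm walls and divider, tops 16 mm and floor 4 mm above the desk. Origin: under its centre at desk height, z up. Compartment centres at x = 0, y = +42 mm (next to the grip) and -42 mm
- stapler: half-strip desk stapler standing on its base, black cover with steel magazine and dark base: 98 mm long (its x), base 32 mm wide (its y), 46 mm high; the cover is 30 mm wide and lies 30 to 46 mm above the base's underside. Balanced about its middle. Origin: centre of the underside, z up. About 0.17 kg
- stamp: self-inking office stamp standing upright, 78 mm high: grey base 56 mm (its x) by 36 mm (its y), 34 mm high, a thin steel neck, and a black handle block 46 mm (x) by 28 mm (y) from 48 to 78 mm high. Origin: centre of the underside, z up. About 0.09 kg
- glue_stick: glue stick standing upright on its round foot: 28 mm diameter, 90 mm high, white barrel 26 mm in diameter from 14 to 55 mm up, grey cap from 55 mm to the top. Origin: centre of the underside, z up. About 0.04 kg
- tape_large: the large roll of grey cloth tape lying flat: ring of 64 mm outer and 38 mm inner diameter, 36 mm high. Origin: on the ring's axis, at its underside, z up. About 0.08 kg
- tape_small: the small roll of grey cloth tape lying flat: ring of 42 mm outer and 25 mm inner diameter, 24 mm high. Origin: on the ring's axis, at its underside, z up. About 0.03 kg
- mouse: black computer mouse, 104 mm long (its x), 58 mm wide (its y), 34 mm high, standing among the stock; part of no kit. Origin: centre of the underside, z up

How it is judged:
By the outcome, as a careful person would: the job done as asked, in the order asked, and still so for the second after the job is handed in, with the robot touching nothing.
It also fails if it takes over 128 s, if anything falls off the work surface, if the arm or the gripper's body presses on something with over 40 N, if the wrist force passes 120 N, or if a joint passes its speed limit or range.

## Working session

There is one attempt and no reset: what is moved stays moved. The work goes in short steps, Python scripts to look and compute and a tool call to move; the robot and the scene stay as the last step left them, time stands still between calls to the robot, and variables do not carry over. Pictures are saved under pics/ and viewed, about 12 in all and at most 16, crops included, and the job is handed in when it is done.

Besides the shell and the picture viewer there is one more tool, called after ">>>" as name(argument=value, ...) on one line, values as JSON. send_rows: Moves the arm, as the interface text tells. Its arguments: {"type":"object","properties":{"plan":{"type":"array"},"jaw":{"type":"number"},"force":{"type":"number"}},"required":["plan"]}

```bash
ls; mkdir -p pics; python3 - <<'E'
from plant import r
import cv2,numpy as np
print(r.get_state())
for n in ("scene","top"):
    p=r.capture(n); cv2.imwrite(f"pics/{n}0.png",p["color"][:,:,::-1]); print(n,p["shot"],p["mtx"],p["k1"],p["pose"])
E
```

```text
pics
{'time_s': 0.0, 'joints': array([ 8.29687402e+01,  2.05911367e+01,  6.33197078e-01, -1.99055002e-02,
       -7.01354910e+01, -1.65065394e+01]), 'qd': array([-0.09625283, -0.02420057, -0.01018564, -0.01289508, -0.0419262 ,
       -0.06671536]), 'joint_torque': array([ 6.22399966e-04, -5.82716167e+01,  2.93058211e+01,  6.99704155e+00,
        7.15020869e-03, -1.42699992e-04]), 'tcp_pos': array([0.26940794, 0.61840262, 0.24462232]), 'eef_rot': array([  95.18262341,   89.90471335, -108.36195485]), 'contact_force': array([-0.03347388, -0.4177125 , -0.10268897]), 'moment': array([ 0.01259866, -0.00987003, -0.02796367]), 'gripper_width': 0.08777828050748825}
scene 1 [[417.3395343    0.         315.34068195]
 [  0.         417.3395343  208.00803022]
 [  0.           0.           1.        ]] -0.02565975737379256 [[ 0.6038407   0.46391839 -0.64819452  1.22359917]
 [ 0.79694548 -0.36763646  0.47929254 -0.52689081]
 [-0.01594732 -0.80599203 -0.59171152  0.67805603]
 [ 0.          0.          0.          1.        ]]
top 2 [[415.26457949   0.         316.20395268]
 [  0.         415.26457949 203.97666655]
 [  0.           0.           1.        ]] 0.028457097147368163 [[-0.01290409 -0.99364258  0.11183877  0.4157006 ]
 [-0.99972341  0.01501995  0.01809691 -0.01401043]
 [-0.01966167 -0.11157431 -0.99356157  0.99119232]
 [ 0.          0.          0.          1.        ]]
```

View pics/top0.png

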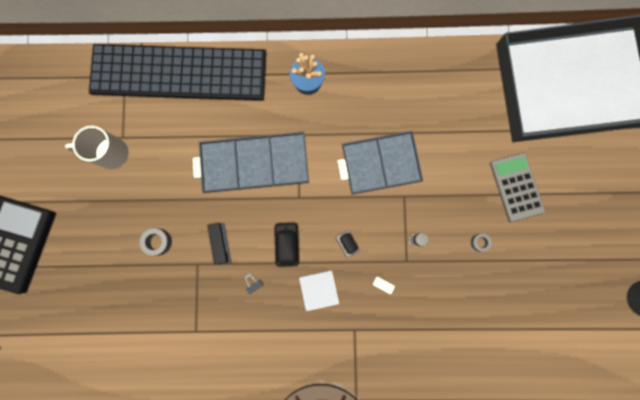

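View pics/scene0.png

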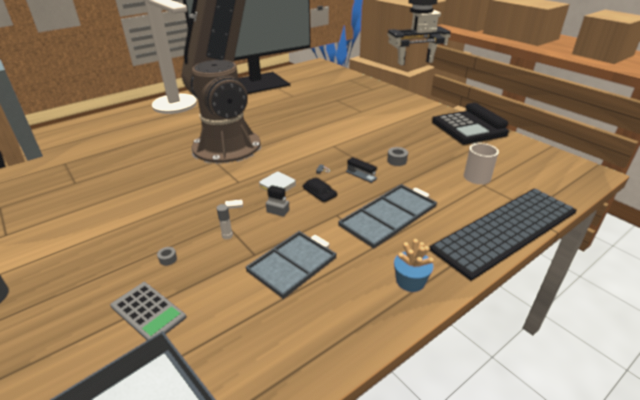

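Top view: large roll (155,242), stapler (219,243), mouse (287,244), stamp (348,244), glue (420,240), small roll (482,243). The tray3 grip is at (197,167) and the tray2 grip at (343,169).

```bash
cat > h.py <<'E'
from plant import r
import cv2, numpy as np
from scipy.spatial.transform import Rotation as Rot
NAMES=["tape_small","stamp","stapler","tape_large","glue_stick","mouse","tray3","tray2"]
def dirs(p,uv):
    d=np.array([p["k1"],0,0,0,0.]) 
    n=cv2.undistortPoints(np.array(uv,float).reshape(-1,1,2),p["mtx"],d).reshape(-1,2)
    return np.c_[n,np.ones(len(n))]
def cloud(p,mask):
    v,u=np.nonzero(mask); z=p["range_z"][v,u]; k=z>0
    P=dirs(p,np.c_[u,v][k])*z[k,None]
    return P@p["pose"][:3,:3].T+p["pose"][:3,3]
def rect(P):
    (c,s,a)=cv2.minAreaRect((P[:,:2]*1000).astype(np.float32))
    if s[0]<s[1]: s=s[::-1]; a+=90
    return np.round(c,1),np.round(s,1),round((a+90)%180-90,1)   # centre mm, long/short mm, long-axis yaw
def look(p,names):
    for n in names:
        for t in r.trace(p,n)[:2]:
            P=cloud(p,t["mask"]); 
            if len(P)<10: continue
            zt=np.percentile(P[:,2],97); T=P[P[:,2]>zt-.008]
            print(n,"%.2f"%t["score"],np.round(t["uv"]),"zmax %.3f"%zt,"all",*rect(P),"top",*rect(T),len(T))
def tool(goal,yaw=None):
    """shift (units) and turn (units) to a goal TCP, jaw axis yaw (deg, mod 180), tool down"""
    s=r.get_state(); R=Rot.from_euler("xyz",s["eef_rot"],degrees=True).as_matrix()
    if yaw is None: y=np.degrees(np.arctan2(R[1,1],R[0,1]))
    else: y=yaw
    best=None
    for k in (0,180):
        a=np.radians(y+k); Y=np.array([np.cos(a),np.sin(a),0]); X=np.array([0,0,-1.])
        G=np.c_[X,Y,np.cross(X,Y)]; v=Rot.from_matrix(R.T@G).as_rotvec()
        if best is None or np.linalg.norm(v)<np.linalg.norm(best): best=v
    print("t %.2f tcp"%s["time_s"],np.round(s["tcp_pos"],4),"jawyaw %.1f"%np.degrees(np.arctan2(R[1,1],R[0,1])),"j6 %.0f"%s["joints"][5],"w %.4f"%s["gripper_width"],"F",np.round(s["contact_force"],1))
    print("shift",np.round(R.T@(np.array(goal)-s["tcp_pos"])/.15,3),"turn",np.round(best/(np.pi/4),3))
E
python3 - <<'E'
from h import *
for c in ("top","scene"):
    p=r.capture(c); print(c); look(p,NAMES)
    if c=="top":
        for uv in ([197,167],[343,169]): print(dirs(p,[uv])@p["pose"][:3,:3].T*.99+p["pose"][:3,3])
tool([.4,-.3,.25],90)
E
```

```text
top
tape_small 0.82 [479. 240.] zmax 0.027 all [ 427.4 -376.1] [47.4 40.2] 32.1 top [ 429.9 -374.5] [40.9 40.1] 25.2 184
tape_small 0.67 [378. 163.] zmax 0.017 all [ 627.4 -147.5] [197.2 131.8] -80.9 top [ 624.6 -145.9] [190.  125.3] -80.6 779
stamp 0.79 [352. 246.] zmax 0.080 all [432.  -71.1] [60.4 42. ] 26.2 top [431.7 -68.2] [46.8 27.6] 25.6 256
stapler 0.61 [217. 244.] zmax 0.049 all [434.8 232.7] [97.2 38. ] 9.7 top [434.9 231.6] [92.9 33.1] 10.5 574
tape_large 0.58 [153. 242.] zmax 0.039 all [441.9 387.5] [77.8 61.8] 89.1 top [441.1 379.5] [60.9 59.6] 89.1 410
glue_stick 0.69 [419. 237.] zmax 0.092 all [ 434.3 -234.1] [49.2 23.6] 86.7 top [ 436.  -223.7] [27.7 21.6] 89.4 123
glue_stick 0.35 [352. 246.] zmax 0.081 all [428.6 -67.2] [57.6 32.8] 28.9 top [431.7 -68.2] [46.8 27.6] 25.6 252
mouse 0.57 [287. 243.] zmax 0.036 all [431.4  73.4] [105.1  56.7] -0.7 top [427.6  73.3] [78.1 44.1] -0.1 592
tray3 0.89 [253. 162.] zmax 0.017 all [632.4 164.8] [279.1 131.8] -84.8 top [631.1 162.9] [275.5 125.6] -85.2 1007
tray3 0.80 [378. 163.] zmax 0.017 all [ 626.5 -147.9] [195.7 132.3] -80
[... 1053 characters left out ...]
66 [321. 191.] zmax 0.036 all [419.7  78.7] [133.9  77.2] 3.1 top [429.9  72.2] [79.  45.4] 0.1 221
tray3 0.88 [292. 262.] zmax 0.019 all [ 614.  -142.4] [203.5 144.2] -80.6 top [ 623.2 -147.5] [190.3 127.6] -80.7 894
tray3 0.60 [389. 213.] zmax 0.018 all [622.9 161.9] [284.2 143. ] -86.0 top [630.6 160.2] [279.8 127.9] -85.9 865
tray2 0.88 [292. 262.] zmax 0.019 all [ 614.  -142.4] [203.5 144.2] -80.6 top [ 623.2 -147.5] [190.3 127.6] -80.7 894
tray2 0.60 [389. 213.] zmax 0.018 all [622.9 161.9] [284.2 143. ] -86.0 top [630.6 160.2] [279.8 127.9] -85.9 865
t 1.00 tcp [0.2696 0.6188 0.2455] jawyaw -113.5 j6 -17 w 0.0875 F [0.  0.6 0.5]
shift [-0.029  5.268 -3.243] turn [-0.523  0.    -0.   ]
```

```bash
cat >> h.py <<'E'
def legs(wps,step=.19,ang=34):
    """print chained call numbers (shift/turn units) through waypoints (x,y,z,jawyaw deg or None)"""
    s=r.get_state(); R=Rot.from_euler("xyz",s["eef_rot"],degrees=True); R0=R.as_matrix(); p=s["tcp_pos"].copy()
    print("t %.2f tcp"%s["time_s"],np.round(p,4),"jawyaw %.1f"%np.degrees(np.arctan2(R0[1,1],R0[0,1])),"tilt %.1f"%np.degrees(np.arccos(-R0[2,0])),"j6 %.0f"%s["joints"][5],"w %.4f"%s["gripper_width"],"F",np.round(s["contact_force"],1))
    for w in wps:
        goal=np.array(w[:3]); M=R.as_matrix(); y=np.degrees(np.arctan2(M[1,1],M[0,1])) if w[3] is None else w[3]
        a=np.radians(y); Y=np.array([np.cos(a),np.sin(a),0]); X=np.array([0,0,-1.]); G=Rot.from_matrix(np.c_[X,Y,np.cross(X,Y)])
        d=np.linalg.norm(goal-p); th=np.degrees((R.inv()*G).magnitude()); n=int(max(1,np.ceil(d/step),np.ceil(th/ang)))
        while n<12:
            q,S,out,ok=p.copy(),R,[],True
            for i in range(n):
                sh=np.round(S.inv().apply((goal-q)/(n-i))/.15,3); tv=np.round((S.inv()*G).as_rotvec()/(n-i)/(np.pi/4),3)
                ok&=abs(sh).max()<=1; out.append((sh,tv)); q=q+S.apply(sh*.15); S=S*Rot.from_rotvec(tv*np.pi/4)
            if ok: break
            n+=1
        print("->",w); [print("   ",o[0].tolist(),o[1].tolist()) for o in out]; p,R=q,S
E
python3 -c "
from h import *
legs([(.5,.3,.25,-180),(.5,-.1,.25,-180),(.431,-.376,.15,-180)])"
```

```text
t 1.00 tcp [0.2696 0.6188 0.2455] jawyaw -113.5 tilt 0.0 j6 -17 w 0.0875 F [0.  0.6 0.5]
-> (0.5, 0.3, 0.25, -180)
    [-0.01, 0.445, -0.752] [0.492, -0.0, -0.0]
    [-0.01, 0.129, -0.865] [0.492, -0.0, -0.0]
    [-0.01, -0.207, -0.849] [0.493, -0.0, -0.0]
-> (0.5, -0.1, 0.25, -180)
    [0.0, -0.0, -0.889] [-0.0, -0.0, -0.0]
    [0.0, -0.0, -0.889] [-0.0, -0.0, -0.0]
    [0.001, -0.0, -0.889] [-0.0, -0.0, -0.0]
-> (0.431, -0.376, 0.15, -180)
    [0.333, 0.23, -0.92] [-0.0, -0.0, -0.0]
    [0.333, 0.23, -0.92] [-0.0, -0.0, -0.0]
```

>>> send_rows(plan=[[[0,0.11,-0.19],[0.12,0,0]],[[-0.01,0.28,-0.47],[0.3,0,0]],[[-0.01,0.445,-0.75],[0.49,0,0]],[[-0.01,0.445,-0.75],[0.49,0,0]],[[-0.01,0.445,-0.75],[0.49,0,0]]], jaw=1)

```text
time_s: 1.5
tcp_pos: [0.3469, 0.5119, 0.2476]
eef_rot: [-61.0, 89.9, 73.4]
contact_force: [-0.0, -0.3, -0.5]
gripper_width: 0.0877
```

>>> send_rows(plan=[[[0,0.03,-0.2],[0.12,0,0]],[[-0.01,0.08,-0.5],[0.3,0,0]],[[-0.01,0.13,-0.865],[0.49,0,0]],[[-0.01,0.13,-0.865],[0.49,0,0]],[[-0.01,0.13,-0.865],[0.49,0,0]]])

```text
time_s: 2.0
tcp_pos: [0.4241, 0.4053, 0.2492]
eef_rot: [-42.3, 89.9, 70.0]
contact_force: [-0.9, -0.4, 0.2]
gripper_width: 0.0883
```

>>> send_rows(plan=[[[0,-0.05,-0.2],[0.12,0,0]],[[-0.01,-0.12,-0.5],[0.3,0,0]],[[-0.01,-0.207,-0.85],[0.49,0,0]],[[-0.01,-0.207,-0.85],[0.49,0,0]],[[-0.01,-0.207,-0.85],[0.49,0,0]]])

```text
time_s: 2.5
tcp_pos: [0.5015, 0.2996, 0.2503]
eef_rot: [-14.4, 89.9, 75.9]
contact_force: [-0.7, 0.2, 0.9]
gripper_width: 0.0874
```

>>> send_rows(plan=[[[0,0,-0.2],[0,0,0]],[[0,0,-0.5],[0,0,0]],[[0,0,-0.83],[0,0,0]],[[0,0,-0.95],[0,0,0]],[[0,0,-0.95],[0,0,0]]])

```text
time_s: 3.0
tcp_pos: [0.5018, 0.1569, 0.2505]
eef_rot: [-23.2, 89.9, 67.2]
contact_force: [-0.1, -0.1, 0.3]
gripper_width: 0.0876
```

>>> send_rows(plan=[[[0,0,-0.2],[0,0,0]],[[0,0,-0.5],[0,0,0]],[[0,0,-0.83],[0,0,0]],[[0,0,-0.95],[0,0,0]],[[0,0,-0.95],[0,0,0]]])

```text
time_s: 3.5
tcp_pos: [0.503, 0.0144, 0.2503]
eef_rot: [-27.1, 89.9, 63.3]
contact_force: [-0.6, 0.6, -0.4]
gripper_width: 0.0875
```

```bash
python3 -c "
from h import *
legs([(.431,-.376,.16,-180)])"
```

```text
t 3.50 tcp [0.503  0.0144 0.2503] jawyaw -179.6 tilt 0.1 j6 -24 w 0.0875 F [-0.6  0.6 -0.4]
-> (0.431, -0.376, 0.16, -180)
    [0.199, 0.167, -0.867] [0.003, 0.001, 0.0]
    [0.199, 0.164, -0.867] [0.003, 0.001, 0.001]
    [0.201, 0.163, -0.867] [0.003, 0.0, 0.0]
```

>>> send_rows(plan=[[[0.05,0.04,-0.2],[0,0,0]],[[0.12,0.1,-0.52],[0,0,0]],[[0.2,0.165,-0.867],[0,0,0]],[[0.2,0.165,-0.867],[0,0,0]],[[0.2,0.165,-0.867],[0,0,0]]])

```text
time_s: 4.0
tcp_pos: [0.4798, -0.1152, 0.2197]
eef_rot: [-15.9, 89.9, 74.5]
contact_force: [-0.3, 0.7, 0.5]
gripper_width: 0.0874
```

>>> send_rows(plan=[[[0.05,0.04,-0.2],[0,0,0]],[[0.12,0.1,-0.52],[0,0,0]],[[0.2,0.165,-0.867],[0,0,0]],[[0.2,0.165,-0.867],[0,0,0]],[[0.2,0.165,-0.867],[0,0,0]]])

```text
time_s: 4.5
tcp_pos: [0.4569, -0.2448, 0.1891]
eef_rot: [-1.8, 89.9, 88.6]
contact_force: [-0.1, 1.9, 0.0]
gripper_width: 0.0878
```

>>> send_rows(plan=[[[0.05,0.04,-0.2],[0,0,0]],[[0.12,0.1,-0.52],[0,0,0]],[[0.2,0.165,-0.867],[0,0,0]],[[0.2,0.165,-0.867],[0,0,0]],[[0.2,0.165,-0.867],[0,0,0]]])

```text
time_s: 5.0
tcp_pos: [0.4344, -0.3743, 0.1586]
eef_rot: [4.7, 89.9, 95.2]
contact_force: [-0.2, 0.6, -0.9]
gripper_width: 0.0874
```

```bash
python3 -c "
from h import *
p=r.capture('wrist'); cv2.imwrite('pics/w1.png',p['color'][:,:,::-1]); print(np.round(p['pose'],3)); look(p,['tape_small'])
legs([(.431,-.376,.023,-180)])"
```

```text
[[-1.    -0.006 -0.001  0.435]
 [-0.007  0.955  0.297 -0.454]
 [-0.001  0.297 -0.955  0.298]
 [ 0.     0.     0.     1.   ]]
tape_small 0.84 [319. 199.] zmax 0.026 all [ 431.7 -377.5] [41.  40.3] 48.9 top [ 431.8 -377.3] [40.8 40.2] -88.7 1228
t 5.10 tcp [ 0.4347 -0.3734  0.1594] jawyaw -179.5 tilt 0.1 j6 22 w 0.0878 F [-1.1 -0.1  1. ]
-> (0.431, -0.376, 0.023, -180)
    [0.909, 0.025, -0.019] [0.012, 0.002, 0.001]
```

View pics/w1.png

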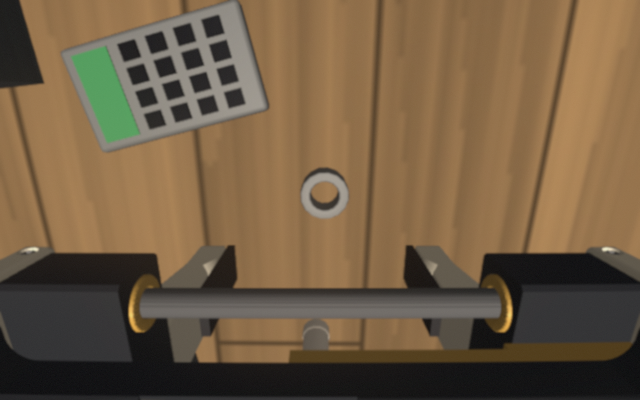

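Tape at (325,194) in the wrist view, centred between the fingers; its position agrees with the other cameras. Descend and grip.

>>> send_rows(plan=[[[0.2,0.02,-0.027],[0,0,0]],[[0.45,0.02,-0.027],[0,0,0]],[[0.7,0.02,-0.027],[0,0,0]],[[0.91,0.02,-0.027],[0,0,0]],[[0.91,0.02,-0.027],[0,0,0]]])

```text
time_s: 5.6
tcp_pos: [0.4328, -0.3752, 0.0213]
eef_rot: [12.8, 89.9, 103.5]
contact_force: [-0.3, 0.4, 1.1]
gripper_width: 0.0879
```

>>> send_rows(plan=[[[0,0,0],[0,0,0]],[[0,0,0],[0,0,0]],[[0,0,0],[0,0,0]],[[0,0,0],[0,0,0]],[[0,0,0],[0,0,0]]], jaw=-1, force=20)

```text
time_s: 6.1
tcp_pos: [0.4331, -0.3752, 0.0218]
eef_rot: [-8.8, 89.9, 81.9]
contact_force: [-0.9, -0.4, -0.2]
gripper_width: 0.0532
```

>>> send_rows(plan=[[[0,0,0],[0,0,0]],[[0,0,0],[0,0,0]],[[0,0,0],[0,0,0]],[[0,0,0],[0,0,0]],[[0,0,0],[0,0,0]]])

```text
time_s: 6.6
tcp_pos: [0.433, -0.3753, 0.0221]
eef_rot: [-11.9, 89.9, 78.8]
contact_force: [-1.5, 0.8, 4.4]
gripper_width: 0.0421
```

>>> send_rows(plan=[[[-0.1,0,0],[0,0,0]],[[-0.3,0,0],[0,0,0]],[[-0.6,0,0],[0,0,0]],[[-0.9,0,0],[0,0,0]],[[-0.95,0,0],[0,0,0]]])

```text
time_s: 7.1
tcp_pos: [0.4355, -0.3771, 0.1702]
eef_rot: [-109.8, 89.5, -19.1]
contact_force: [0.0, -0.0, -0.3]
gripper_width: 0.042
```

```bash
python3 -c "
from h import *
legs([(.52,-.2,.16,-175.2),(.6247,.2367,.13,-175.2)])"
```

```text
t 7.10 tcp [ 0.4355 -0.3771  0.1702] jawyaw -179.2 tilt 0.5 j6 22 w 0.0420 F [ 0.  -0.  -0.3]
-> (0.52, -0.2, 0.16, -175.2)
    [0.035, -0.289, 0.587] [-0.045, -0.002, 0.005]
    [0.034, -0.311, 0.575] [-0.044, -0.002, 0.005]
-> (0.6247, 0.2367, 0.13, -175.2)
    [0.067, -0.313, 0.948] [-0.0, 0.0, -0.0]
    [0.066, -0.313, 0.948] [-0.0, 0.0, -0.0]
    [0.067, -0.312, 0.947] [-0.0, 0.0, -0.0]
```

>>> send_rows(plan=[[[0,-0.06,0.12],[-0.01,0,0]],[[0.02,-0.15,0.3],[-0.02,0,0]],[[0.03,-0.24,0.48],[-0.04,0,0]],[[0.035,-0.29,0.587],[-0.045,0,0]],[[0.035,-0.29,0.587],[-0.045,0,0]]])

```text
time_s: 7.6
tcp_pos: [0.4785, -0.2868, 0.1645]
eef_rot: [-109.5, 89.5, -16.5]
contact_force: [-0.1, -0.2, 0.0]
gripper_width: 0.042
```

>>> send_rows(plan=[[[0,-0.06,0.12],[-0.01,0,0]],[[0.02,-0.15,0.3],[-0.02,0,0]],[[0.03,-0.24,0.48],[-0.04,0,0.005]],[[0.035,-0.31,0.575],[-0.045,0,0.01]],[[0.035,-0.31,0.575],[-0.045,0,0.01]]])

```text
time_s: 8.1
tcp_pos: [0.5216, -0.1972, 0.159]
eef_rot: [166.6, 89.8, -98.3]
contact_force: [0.7, -0.8, -1.1]
gripper_width: 0.0415
```

>>> send_rows(plan=[[[0.01,-0.05,0.16],[0,0,0]],[[0.03,-0.15,0.45],[0,0,0]],[[0.05,-0.25,0.75],[0,0,0]],[[0.067,-0.313,0.948],[0,0,0]],[[0.067,-0.313,0.948],[0,0,0]]])

```text
time_s: 8.6
tcp_pos: [0.5566, -0.0493, 0.148]
eef_rot: [163.8, 89.8, -101.0]
contact_force: [0.4, -0.5, -1.5]
gripper_width: 0.0418
```

>>> send_rows(plan=[[[0.01,-0.05,0.16],[0,0,0]],[[0.03,-0.15,0.45],[0,0,0]],[[0.05,-0.25,0.75],[0,0,0]],[[0.067,-0.313,0.948],[0,0,0]],[[0.067,-0.313,0.948],[0,0,0]]])

```text
time_s: 9.1
tcp_pos: [0.5914, 0.0986, 0.1368]
eef_rot: [161.0, 89.8, -103.7]
contact_force: [-0.6, -0.6, 0.3]
gripper_width: 0.0416
```

>>> send_rows(plan=[[[0.01,-0.05,0.16],[0,0,0]],[[0.03,-0.15,0.45],[0,0,0]],[[0.05,-0.25,0.75],[0,0,0]],[[0.067,-0.313,0.948],[0,0,0]],[[0.067,-0.313,0.948],[0,0,0]]])

```text
time_s: 9.6
tcp_pos: [0.6259, 0.2464, 0.1251]
eef_rot: [157.6, 89.8, -107.0]
contact_force: [0.1, -0.2, -0.6]
gripper_width: 0.0419
```

```bash
python3 -c "
from h import *
p=r.capture('wrist'); cv2.imwrite('pics/w2.png',p['color'][:,:,::-1]); look(p,['tray3','tape_small'])
legs([(.6247,.2367,.028,-175.2)])"
```

```text
tray3 0.80 [324. 112.] zmax 0.017 all [627.4 198.4] [201.1 124.8] -85.6 top [627.4 199.3] [199.3 124.8] -85.6 6915
tape_small 0.71 [320. 254.] zmax 0.129 all [622.7 269.3] [89.3 59. ] 78.8 top [627.3 238.4] [42.4 29.6] 6.3 2754
t 9.75 tcp [0.6249 0.243  0.1258] jawyaw -174.7 tilt 0.2 j6 -33 w 0.0419 F [-0.   0.1  0.7]
-> (0.6247, 0.2367, 0.028, -175.2)
    [0.652, 0.003, -0.039] [0.011, -0.005, -0.003]
```

View pics/w2.png

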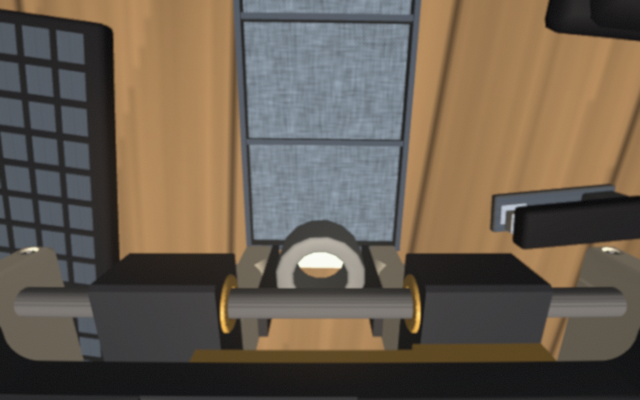

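```bash
cat >> h.py <<'E'
def pix(p,uvs,z):
    d=dirs(p,uvs)@p["pose"][:3,:3].T; o=p["pose"][:3,3]
    return o+d*((z-o[2])/d[:,2])[:,None]
E
python3 -c "
from h import *
p=r.capture('wrist'); print(pix(p,[[330,18],[325,143],[320,243],[248,143],[403,143]],.016).round(4))
t=r.capture('top'); print(pix(t,[[308,182],[303,133],[201,143],[204,191],[197,167]],.016).round(4)); cv2.imwrite('pics/t2.png',cv2.resize(t['color'][100:220,160:460,::-1],None,fx=2.6,fy=2.6,interpolation=2))
"
```

```text
[[0.6305 0.1092 0.016 ]
 [0.6259 0.1923 0.016 ]
 [0.6223 0.2724 0.016 ]
 [0.6826 0.1975 0.016 ]
 [0.5684 0.1871 0.016 ]]
[[0.5784 0.0226 0.016 ]
 [0.698  0.0333 0.016 ]
 [0.6775 0.2795 0.016 ]
 [0.5606 0.2704 0.016 ]
 [0.6189 0.2881 0.016 ]]
```

View pics/t2.png

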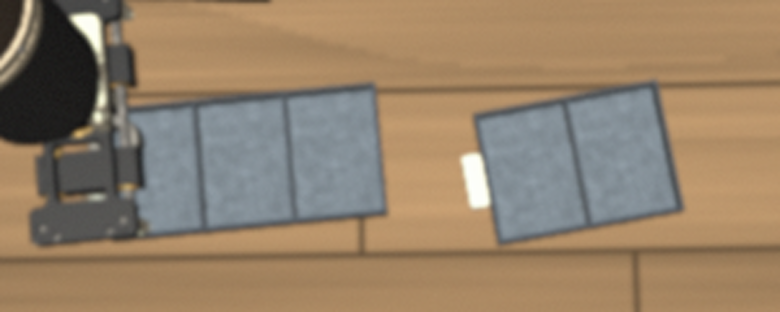

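Wrist view: tape held level at (320,265). The tray dividers at rows 18 and 143 put the grip-side compartment centre at about (0.623, 0.235). Place it.

>>> send_rows(plan=[[[0.1,0.012,-0.053],[0.01,0,0]],[[0.25,0.012,-0.053],[0.01,0,0]],[[0.4,0.012,-0.053],[0.01,0,0]],[[0.55,0.012,-0.053],[0.01,0,0]],[[0.6,0.012,-0.053],[0.01,0,0]]])

```text
time_s: 10.35
tcp_pos: [0.6227, 0.2323, 0.0345]
eef_rot: [137.5, 89.6, -127.9]
contact_force: [-0.1, -0.8, -1.2]
gripper_width: 0.0417
```

>>> send_rows(plan=[[[0.015,0,0],[0,0,0]],[[0.03,0,0],[0,0,0]],[[0.04,0,0],[0,0,0]],[[0.05,0,0],[0,0,0]],[[0.05,0,0],[0,0,0]]])

```text
time_s: 10.85
tcp_pos: [0.6228, 0.2324, 0.0274]
eef_rot: [139.6, 89.7, -125.7]
contact_force: [-0.9, 0.2, 0.0]
gripper_width: 0.0422
```

```bash
python3 -c "
from h import *
legs([(.623,.235,.026,None)])"
```

```text
t 10.85 tcp [0.6228 0.2324 0.0274] jawyaw -175.3 tilt 0.3 j6 -33 w 0.0422 F [-0.9  0.2  0. ]
-> (0.623, 0.235, 0.026, None)
    [0.009, -0.003, 0.017] [0.0, -0.005, -0.004]
```

>>> send_rows(plan=[[[0.009,0,0],[0,0,0]],[[0.009,0,0],[0,0,0]],[[0.009,0,0],[0,0,0]],[[0.009,0,0],[0,0,0]],[[0.009,0,0],[0,0,0]]], jaw=0.4)

```text
time_s: 11.35
tcp_pos: [0.6229, 0.2325, 0.0261]
eef_rot: [140.4, 89.7, -124.9]
contact_force: [0.1, 0.2, 0.4]
gripper_width: 0.0616
```

>>> send_rows(plan=[[[-0.1,0,0],[0,0,0]],[[-0.3,0,0],[0,0,0]],[[-0.6,0,0],[0,0,0]],[[-0.95,0,0],[0,0,0]],[[-0.95,0,0],[0,0,0]]])

```text
time_s: 11.85
tcp_pos: [0.627, 0.2348, 0.1781]
eef_rot: [-85.2, 89.5, 9.6]
contact_force: [0.4, 0.7, -0.2]
gripper_width: 0.061
```

```bash
python3 -c "
from h import *
p=r.capture('wrist'); cv2.imwrite('pics/w3.png',p['color'][:,:,::-1]); look(p,['tape_small'])
legs([(.4325,-.0685,.2,-244.4)],ang=33)"
```

```text
tape_small 0.55 [330. 196.] zmax 0.030 all [623.4 233.4] [47.5 43.8] -86.7 top [624.  230.3] [40.9 40.5] 52.3 1126
t 11.95 tcp [0.6242 0.2337 0.1721] jawyaw -175.3 tilt 0.1 j6 -33 w 0.0615 F [ 0.4 -0.6 -1. ]
-> (0.4325, -0.0685, 0.2, -244.4)
    [-0.062, 0.48, -0.634] [0.512, -0.0, 0.001]
    [-0.061, 0.193, -0.772] [0.512, -0.0, 0.001]
    [-0.061, -0.125, -0.785] [0.512, -0.001, 0.001]
```

Small roll released flat in its compartment (top at 28 mm). On to the stamp.

>>> send_rows(plan=[[[-0.01,0.1,-0.15],[0.1,0,0]],[[-0.04,0.28,-0.36],[0.3,0,0]],[[-0.06,0.48,-0.634],[0.512,0,0]],[[-0.06,0.48,-0.634],[0.512,0,0]],[[-0.06,0.48,-0.634],[0.512,0,0]]], jaw=1)

```text
time_s: 12.45
tcp_pos: [0.5594, 0.1319, 0.1812]
eef_rot: [-131.2, 89.9, -59.6]
contact_force: [0.9, 0.5, 0.7]
gripper_width: 0.0869
```

>>> send_rows(plan=[[[-0.01,0.05,-0.2],[0.1,0,0]],[[-0.04,0.12,-0.48],[0.3,0,0]],[[-0.06,0.193,-0.772],[0.512,0,0]],[[-0.06,0.193,-0.772],[0.512,0,0]],[[-0.06,0.193,-0.772],[0.512,0,0]]])

```text
time_s: 12.95
tcp_pos: [0.4956, 0.0311, 0.1903]
eef_rot: [-99.4, 89.9, -50.8]
contact_force: [1.0, -0.1, -0.4]
gripper_width: 0.0878
```

>>> send_rows(plan=[[[-0.01,-0.03,-0.2],[0.1,0,0]],[[-0.04,-0.08,-0.48],[0.3,0,0]],[[-0.06,-0.125,-0.785],[0.512,0,0]],[[-0.06,-0.125,-0.785],[0.512,0,0]],[[-0.06,-0.125,-0.785],[0.512,0,0]]])

```text
time_s: 13.45
tcp_pos: [0.4326, -0.0695, 0.1995]
eef_rot: [-62.9, 89.9, -37.3]
contact_force: [0.7, 0.6, 0.3]
gripper_width: 0.0874
```

```bash
python3 -c "
from h import *
p=r.capture('wrist'); cv2.imwrite('pics/w4.png',p['color'][:,:,::-1]); look(p,['stamp'])
legs([(.4325,-.0685,.06,-244.4)],ang=33)"
```

```text
stamp 0.75 [322. 189.] zmax 0.080 all [436.1 -65.9] [66.3 39.8] 29.3 top [430.8 -68.6] [44.  27.9] 28.2 1674
t 13.55 tcp [ 0.433  -0.0687  0.1993] jawyaw 115.7 tilt 0.1 j6 -81 w 0.0879 F [-0.1 -0.4  0. ]
-> (0.4325, -0.0685, 0.06, -244.4)
    [0.928, 0.005, -0.003] [0.003, 0.001, 0.002]
```

View pics/w4.png

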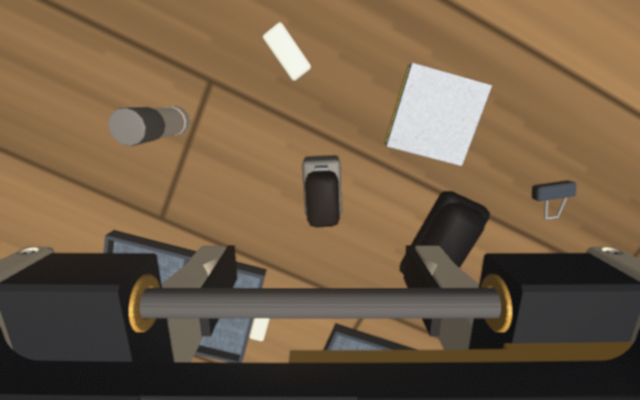

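Stamp handle at (323,190), aligned with the jaws. Mouse at (450,230) lies below fingertip height. Grip.

>>> send_rows(plan=[[[0.2,0,0],[-0.02,0,0]],[[0.45,0.01,-0.01],[-0.02,0,0]],[[0.7,0.01,-0.01],[-0.02,0,0]],[[0.925,0.01,-0.01],[-0.02,0,0]],[[0.925,0.01,-0.01],[-0.02,0,0]]])

```text
time_s: 14.05
tcp_pos: [0.429, -0.0679, 0.0567]
eef_rot: [179.4, 89.5, -153.8]
contact_force: [-0.4, -0.2, 0.5]
gripper_width: 0.0879
```

>>> send_rows(plan=[[[0,0,0],[0,0,0]],[[0,0,0],[0,0,0]],[[0,0,0],[0,0,0]],[[0,0,0],[0,0,0]],[[0,0,0],[0,0,0]]], jaw=-1)

```text
time_s: 14.55
tcp_pos: [0.4296, -0.0678, 0.0576]
eef_rot: [-177.3, 89.7, -150.5]
contact_force: [0.6, -0.5, 0.6]
gripper_width: 0.0532
```

>>> send_rows(plan=[[[0,0,0],[0,0,0]],[[0,0,0],[0,0,0]],[[0,0,0],[0,0,0]],[[0,0,0],[0,0,0]],[[0,0,0],[0,0,0]]])

```text
time_s: 15.05
tcp_pos: [0.4297, -0.0678, 0.0577]
eef_rot: [-176.5, 89.7, -149.7]
contact_force: [-0.4, 1.0, 2.1]
gripper_width: 0.0276
```

>>> send_rows(plan=[[[-0.1,0,0],[0,0,0]],[[-0.3,0,0],[0,0,0]],[[-0.5,0,0],[0,0,0]],[[-0.7,0,0],[0,0,0]],[[-0.7,0,0],[0,0,0]]])

```text
time_s: 15.55
tcp_pos: [0.4324, -0.0671, 0.1662]
eef_rot: [-81.6, 89.9, -54.7]
contact_force: [0.7, -0.2, -1.6]
gripper_width: 0.028
```

```bash
python3 -c "
from h import *
legs([(.6295,.1515,.12,-265.4)])"
```

```text
t 15.55 tcp [ 0.4324 -0.0671  0.1662] jawyaw 116.8 tilt 0.1 j6 -81 w 0.0280 F [ 0.7 -0.2 -1.6]
-> (0.6295, 0.1515, 0.12, -265.4)
    [0.153, 0.354, 0.915] [0.247, 0.0, 0.001]
    [0.154, 0.524, 0.83] [0.247, 0.001, 0.002]
```

>>> send_rows(plan=[[[0,0.07,0.18],[0.05,0,0]],[[0,0.18,0.45],[0.12,0,0]],[[0.1,0.28,0.72],[0.2,0,0]],[[0.153,0.354,0.915],[0.247,0,0]],[[0.153,0.354,0.915],[0.247,0,0]]])

```text
time_s: 16.05
tcp_pos: [0.5324, 0.0444, 0.1407]
eef_rot: [-123.5, 89.8, -107.7]
contact_force: [-1.2, 0.2, -1.7]
gripper_width: 0.028
```

>>> send_rows(plan=[[[0,0.1,0.16],[0.05,0,0]],[[0,0.25,0.4],[0.12,0,0]],[[0.1,0.4,0.64],[0.2,0,0]],[[0.153,0.52,0.81],[0.247,0,0]],[[0.153,0.52,0.81],[0.247,0,0]]])

```text
time_s: 16.55
tcp_pos: [0.6289, 0.1544, 0.1142]
eef_rot: [-134.2, 89.7, -129.6]
contact_force: [-1.3, -0.4, -1.2]
gripper_width: 0.0281
```

```bash
python3 -c "
from h import *
p=r.capture('wrist'); cv2.imwrite('pics/w5.png',p['color'][:,:,::-1])
legs([(.6295,.1515,.065,-265.4),(.6295,.1515,.0620,-265.4)])"
```

```text
t 16.60 tcp [0.6277 0.153  0.1148] jawyaw 94.7 tilt 0.3 j6 -116 w 0.0278 F [-0.3 -1.6 -0.9]
-> (0.6295, 0.1515, 0.065, -265.4)
    [0.332, -0.01, 0.012] [0.002, -0.006, 0.005]
-> (0.6295, 0.1515, 0.062, -265.4)
    [0.02, 0.0, 0.0] [0.0, 0.0, 0.0]
```

View pics/w5.png

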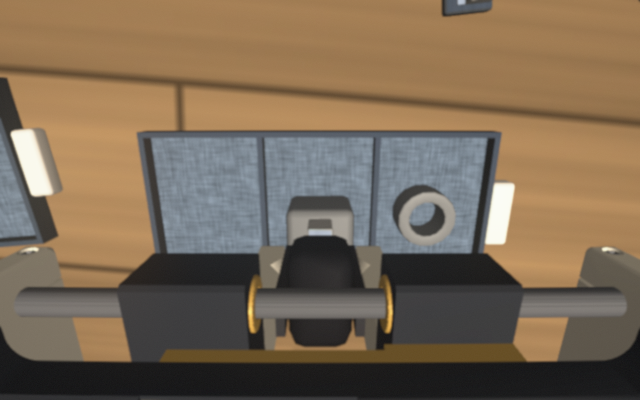

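The stamp base at (320,225) lines up with the middle compartment (dividers at columns 263 and 376). The small roll sits in the grip-side compartment at (428,217). Lower and release.

>>> send_rows(plan=[[[0.06,-0.01,0.01],[0,0,0]],[[0.16,-0.01,0.01],[0,-0.005,0.005]],[[0.26,-0.01,0.01],[0,-0.005,0.005]],[[0.32,-0.01,0.01],[0,-0.005,0.005]],[[0.32,-0.01,0.01],[0,-0.005,0.005]]])

```text
time_s: 17.1
tcp_pos: [0.6278, 0.1502, 0.0653]
eef_rot: [-160.8, 89.8, -156.1]
contact_force: [-1.1, -0.0, -0.4]
gripper_width: 0.0278
```

```bash
python3 -c "
from h import *
legs([(.6295,.1515,.0617,-265.4)])"
```

```text
t 17.10 tcp [0.6278 0.1502 0.0653] jawyaw 94.7 tilt 0.2 j6 -116 w 0.0278 F [-1.1 -0.  -0.4]
-> (0.6295, 0.1515, 0.0617, -265.4)
    [0.024, 0.008, 0.012] [0.001, -0.004, 0.001]
```

>>> send_rows(plan=[[[0.008,0.008,0.01],[0,0,0]],[[0.016,0.008,0.01],[0,0,0]],[[0.024,0.008,0.01],[0,0,0]],[[0.027,0.008,0.01],[0,0,0]],[[0.027,0.008,0.01],[0,0,0]]])

```text
time_s: 17.6
tcp_pos: [0.6295, 0.1516, 0.0618]
eef_rot: [-158.9, 89.9, -154.2]
contact_force: [0.2, 0.1, 2.3]
gripper_width: 0.0278
```

>>> send_rows(plan=[[[0,0,0],[0,0,0]],[[0,0,0],[0,0,0]],[[0,0,0],[0,0,0]],[[0,0,0],[0,0,0]],[[0,0,0],[0,0,0]]], jaw=0.2)

```text
time_s: 18.1
tcp_pos: [0.6295, 0.1517, 0.0618]
eef_rot: [-159.5, 89.8, -154.8]
contact_force: [-0.4, -0.3, -0.5]
gripper_width: 0.0518
```

>>> send_rows(plan=[[[-0.1,0,0],[0,0,0]],[[-0.3,0,0],[0,0,0]],[[-0.6,0,0],[0,0,0]],[[-0.9,0,0],[0,0,0]],[[-0.9,0,0],[0,0,0]]])

```text
time_s: 18.6
tcp_pos: [0.6334, 0.1529, 0.2057]
eef_rot: [13.6, 89.4, 18.3]
contact_force: [0.9, 0.6, -0.2]
gripper_width: 0.0527
```

```bash
python3 -c "
from h import *
p=r.capture('wrist'); look(p,['stamp'])
legs([(.436,.2305,.17,-262)])"
```

```text
stamp 0.62 [ 53. 150.] zmax 0.017 all [ 620.7 -123.7] [148.9 129.3] -82.2 top [ 619.2 -122.2] [144.8 124.3] -80.3 3889
stamp 0.60 [318. 184.] zmax 0.084 all [629.6 152.4] [53.2 37.5] 5.2 top [630.  151.5] [43.5 27.2] 5.4 1633
t 18.70 tcp [0.6305 0.1522 0.1996] jawyaw 94.7 tilt 0.1 j6 -116 w 0.0527 F [0.2 0.2 0.3]
-> (0.436, 0.2305, 0.17, -262)
    [0.098, 0.313, -0.625] [-0.037, 0.001, -0.001]
    [0.098, 0.331, -0.615] [-0.037, 0.001, -0.0]
```

Stamp upright (top at 82–84 mm) at (630,152). On to the stapler.

>>> send_rows(plan=[[[0.02,0.06,-0.13],[0,0,0]],[[0.05,0.18,-0.36],[-0.02,0,0]],[[0.1,0.313,-0.625],[-0.037,0,0]],[[0.1,0.313,-0.625],[-0.037,0,0]],[[0.1,0.313,-0.625],[-0.037,0,0]]], jaw=1)

```text
time_s: 19.2
tcp_pos: [0.5321, 0.1915, 0.1843]
eef_rot: [29.5, 90.0, 35.9]
contact_force: [0.0, -0.2, -0.1]
gripper_width: 0.0854
```

>>> send_rows(plan=[[[0.02,0.06,-0.13],[0,0,0]],[[0.05,0.18,-0.36],[-0.02,0,0]],[[0.1,0.33,-0.615],[-0.037,0,0]],[[0.1,0.33,-0.615],[-0.037,0,0]],[[0.1,0.33,-0.615],[-0.037,0,0]]])

```text
time_s: 19.7
tcp_pos: [0.4351, 0.2309, 0.1695]
eef_rot: [14.4, 89.9, 22.6]
contact_force: [0.7, -0.6, -0.0]
gripper_width: 0.0877
```

```bash
python3 -c "
from h import *
p=r.capture('wrist'); cv2.imwrite('pics/w6.png',p['color'][:,:,::-1]); look(p,['stapler'])
legs([(.436,.2305,.04,-262)])"
```

```text
stapler 0.97 [322. 197.] zmax 0.048 all [442.6 230.6] [110.5  36.1] 12.3 top [435.9 231.1] [93.6 30. ] 10.8 3919
t 19.80 tcp [0.436  0.2305 0.1695] jawyaw 98.1 tilt 0.1 j6 -133 w 0.0876 F [ 0.2 -0.2  0.1]
-> (0.436, 0.2305, 0.04, -262)
    [0.863, -0.001, -0.001] [0.002, 0.001, -0.0]
```

View pics/w6.png

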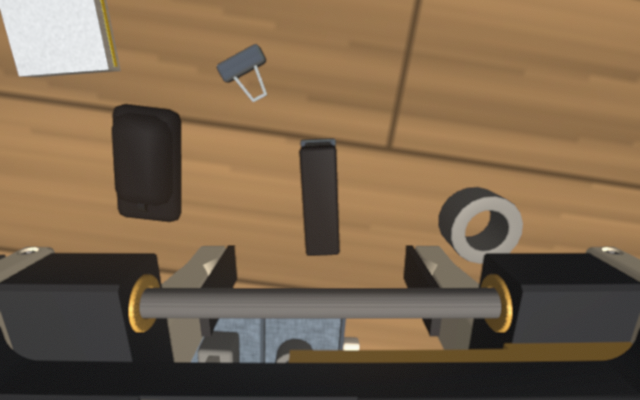

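Stapler at (320,197), tilted about 2.7° to the jaws (yaw 10.8). Correct and grip.

>>> send_rows(plan=[[[0.2,0,0],[-0.06,0,0]],[[0.45,0,0],[-0.06,0,0]],[[0.7,0,0],[-0.06,0,0]],[[0.85,0,0],[-0.06,0,0]],[[0.86,0,0],[-0.06,0,0]]])

```text
time_s: 20.3
tcp_pos: [0.4357, 0.2285, 0.0375]
eef_rot: [-136.5, 89.7, -125.8]
contact_force: [0.5, -0.6, -0.1]
gripper_width: 0.0879
```

>>> send_rows(plan=[[[0,0,0],[0,0,0]],[[0,0,0],[0,0,0]],[[0,0,0],[0,0,0]],[[0,0,0],[0,0,0]],[[0,0,0],[0,0,0]]], jaw=-1, force=30)

```text
time_s: 20.8
tcp_pos: [0.436, 0.2289, 0.0383]
eef_rot: [-133.9, 89.8, -123.2]
contact_force: [0.5, -0.4, 0.4]
gripper_width: 0.053
```

>>> send_rows(plan=[[[0,0,0],[0,0,0]],[[0,0,0],[0,0,0]],[[0,0,0],[0,0,0]],[[0,0,0],[0,0,0]],[[0,0,0],[0,0,0]]])

```text
time_s: 21.3
tcp_pos: [0.4362, 0.2292, 0.0385]
eef_rot: [-131.5, 89.8, -120.8]
contact_force: [-1.4, 1.6, 2.3]
gripper_width: 0.0299
```

```bash
python3 -c "
from h import *
legs([(.436,.2305,.17,None),(.52,.07,.17,-265.4),(.636,.068,.12,-265.4)])"
```

```text
t 21.30 tcp [0.4362 0.2292 0.0385] jawyaw 100.7 tilt 0.2 j6 -130 w 0.0299 F [-1.4  1.6  2.3]
-> (0.436, 0.2305, 0.17, None)
    [-0.877, 0.007, -0.001] [-0.0, -0.002, 0.003]
-> (0.52, 0.07, 0.17, -265.4)
    [-0.0, -0.578, 0.176] [0.067, -0.0, -0.0]
    [-0.0, -0.567, 0.206] [0.068, -0.0, -0.0]
-> (0.636, 0.068, 0.12, -265.4)
    [0.333, -0.075, 0.77] [-0.0, -0.0, -0.0]
```

>>> send_rows(plan=[[[-0.12,0,0],[0,0,0]],[[-0.33,0,0],[0,0,0]],[[-0.6,0,0],[0,0,0]],[[-0.85,0,0],[0,0,0]],[[-0.877,0.007,0],[0,0,0]]])

```text
time_s: 21.8
tcp_pos: [0.4379, 0.2319, 0.1744]
eef_rot: [20.6, 89.8, 31.3]
contact_force: [-0.1, -0.0, -2.1]
gripper_width: 0.0293
```

>>> send_rows(plan=[[[0,-0.11,0.03],[0.01,0,0]],[[0,-0.28,0.09],[0.03,0,0]],[[0,-0.45,0.14],[0.05,0,0]],[[0,-0.578,0.176],[0.067,0,0]],[[0,-0.578,0.176],[0.067,0,0]]])

```text
time_s: 22.3
tcp_pos: [0.4797, 0.1495, 0.173]
eef_rot: [23.1, 89.9, 30.6]
contact_force: [0.1, 0.1, -2.6]
gripper_width: 0.0298
```

>>> send_rows(plan=[[[0,-0.11,0.04],[0.01,0,0]],[[0,-0.28,0.1],[0.03,0,0]],[[0,-0.45,0.16],[0.05,0,0]],[[0,-0.567,0.206],[0.067,0,0]],[[0,-0.567,0.206],[0.067,0,0]]])

```text
time_s: 22.8
tcp_pos: [0.5214, 0.0677, 0.1718]
eef_rot: [-179.0, 90.0, -174.6]
contact_force: [-0.7, 0.0, -2.2]
gripper_width: 0.0296
```

>>> send_rows(plan=[[[0.03,-0.01,0.15],[0,0,0]],[[0.12,-0.04,0.38],[0,0,0]],[[0.22,-0.06,0.62],[0,0,0]],[[0.31,-0.075,0.76],[0,0,0]],[[0.31,-0.075,0.76],[0,0,0]]])

```text
time_s: 23.3
tcp_pos: [0.6363, 0.0655, 0.1212]
eef_rot: [-167.0, 89.7, -162.6]
contact_force: [-1.5, -0.4, -2.0]
gripper_width: 0.0298
```

```bash
python3 -c "
from h import *
p=r.capture('wrist'); cv2.imwrite('pics/w7.png',p['color'][:,:,::-1])
legs([(.636,.068,.047,-265.4)])"
```

```text
t 23.35 tcp [0.6353 0.0655 0.1223] jawyaw 94.3 tilt 0.3 j6 -109 w 0.0297 F [ 0.2 -0.9 -2.4]
-> (0.636, 0.068, 0.047, -265.4)
    [0.502, 0.017, 0.008] [-0.006, -0.006, 0.001]
```

View pics/w7.png

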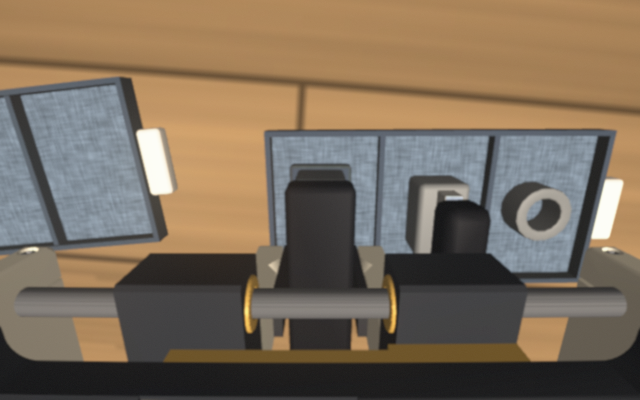

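The stapler at (320,230) sits over the far compartment (columns 270–380), level. Lower and release.

>>> send_rows(plan=[[[0.08,0.017,0.008],[0,-0.005,0]],[[0.2,0.017,0.008],[0,-0.005,0]],[[0.34,0.017,0.008],[0,-0.005,0]],[[0.47,0.017,0.008],[0,-0.005,0]],[[0.48,0.017,0.008],[0,-0.005,0]]])

```text
time_s: 23.85
tcp_pos: [0.6332, 0.068, 0.0475]
eef_rot: [-162.1, 89.7, -157.8]
contact_force: [-0.5, 0.3, -2.0]
gripper_width: 0.0298
```

```bash
python3 -c "
from h import *
legs([(.636,.068,.0425,-265.4)])"
```

```text
t 23.85 tcp [0.6332 0.068  0.0475] jawyaw 94.3 tilt 0.3 j6 -109 w 0.0298 F [-0.5  0.3 -2. ]
-> (0.636, 0.068, 0.0425, -265.4)
    [0.033, -0.001, 0.019] [-0.006, -0.007, 0.002]
```

>>> send_rows(plan=[[[0.01,0,0.015],[0,-0.005,0]],[[0.02,0,0.015],[0,-0.005,0]],[[0.03,0,0.015],[0,-0.005,0]],[[0.034,0,0.015],[0,-0.005,0]],[[0.034,0,0.015],[0,-0.005,0]]])

```text
time_s: 24.35
tcp_pos: [0.6356, 0.0682, 0.0428]
eef_rot: [-115.5, 89.9, -111.2]
contact_force: [-0.6, -0.1, -1.6]
gripper_width: 0.0299
```

>>> send_rows(plan=[[[0,0,0],[0,0,0]],[[0,0,0],[0,0,0]],[[0,0,0],[0,0,0]],[[0,0,0],[0,0,0]],[[0,0,0],[0,0,0]]], jaw=0.15)

```text
time_s: 24.85
tcp_pos: [0.6357, 0.0683, 0.0429]
eef_rot: [-111.2, 89.9, -106.9]
contact_force: [0.5, 0.1, -0.6]
gripper_width: 0.05
```

>>> send_rows(plan=[[[-0.1,0,0],[0,0,0]],[[-0.3,0,0],[0,0,0]],[[-0.6,0,0],[0,0,0]],[[-0.95,0,0],[0,0,0]],[[-0.95,0,0],[0,0,0]]])

```text
time_s: 25.35
tcp_pos: [0.6394, 0.0692, 0.1932]
eef_rot: [1.0, 89.4, 5.4]
contact_force: [-0.5, 0.6, -0.2]
gripper_width: 0.0505
```

```bash
python3 -c "
from h import *
p=r.capture('wrist'); look(p,['stapler','stamp'])
legs([(.55,.2,.2,-225),(.442,.3785,.16,-180)])"
```

```text
stapler 0.80 [320. 183.] zmax 0.052 all [642.7  69.5] [110.8  36.8] 4.3 top [635.7  68.3] [93.4 30. ] 4.2 3516
stamp 0.80 [412. 190.] zmax 0.083 all [642.4 163.7] [80.5 58.8] 4.6 top [631.4 151.5] [46.3 28. ] 4.5 1826
t 25.50 tcp [0.6356 0.0686 0.1857] jawyaw 94.3 tilt 0.0 j6 -109 w 0.0503 F [-0.2 -0.4 -2. ]
-> (0.55, 0.2, 0.2, -225)
    [-0.048, 0.458, -0.252] [-0.452, -0.0, 0.001]
    [-0.048, 0.517, -0.076] [-0.452, 0.0, 0.0]
-> (0.442, 0.3785, 0.16, -180)
    [0.133, 0.675, 0.166] [-0.5, 0.0, 0.0]
    [0.134, 0.561, 0.413] [-0.5, -0.0, 0.0]
```

Stapler good (top at 50 mm, (636,68)). On to the large roll.

>>> send_rows(plan=[[[-0.02,0.1,-0.06],[-0.1,0,0]],[[-0.04,0.28,-0.15],[-0.27,0,0]],[[-0.05,0.458,-0.252],[-0.452,0,0]],[[-0.05,0.458,-0.252],[-0.452,0,0]],[[-0.05,0.458,-0.252],[-0.452,0,0]]], jaw=1)

```text
time_s: 26.0
tcp_pos: [0.5919, 0.1345, 0.1917]
eef_rot: [-159.0, 89.9, -134.3]
contact_force: [-0.0, -0.4, 0.6]
gripper_width: 0.0846
```

>>> send_rows(plan=[[[-0.02,0.1,-0.02],[-0.1,0,0]],[[-0.04,0.3,-0.05],[-0.27,0,0]],[[-0.05,0.517,-0.076],[-0.452,0,0]],[[-0.05,0.517,-0.076],[-0.452,0,0]],[[-0.05,0.517,-0.076],[-0.452,0,0]]])

```text
time_s: 26.5
tcp_pos: [0.5491, 0.2, 0.1984]
eef_rot: [178.4, 89.8, -136.6]
contact_force: [-0.6, 0.1, -0.7]
gripper_width: 0.0877
```

>>> send_rows(plan=[[[0.02,0.15,0.04],[-0.1,0,0]],[[0.08,0.4,0.1],[-0.3,0,0]],[[0.133,0.675,0.166],[-0.5,0,0]],[[0.133,0.675,0.166],[-0.5,0,0]],[[0.133,0.675,0.166],[-0.5,0,0]]])

```text
time_s: 27.0
tcp_pos: [0.4952, 0.2889, 0.1776]
eef_rot: [159.2, 89.7, -133.4]
contact_force: [0.7, 0.5, 0.1]
gripper_width: 0.0877
```

>>> send_rows(plan=[[[0.02,0.13,0.1],[-0.1,0,0]],[[0.08,0.33,0.25],[-0.3,0,0]],[[0.133,0.56,0.413],[-0.5,0,0]],[[0.133,0.56,0.413],[-0.5,0,0]],[[0.133,0.56,0.413],[-0.5,0,0]]])

```text
time_s: 27.5
tcp_pos: [0.4419, 0.3778, 0.157]
eef_rot: [140.3, 89.6, -130.0]
contact_force: [0.4, -0.3, -0.5]
gripper_width: 0.0875
```

```bash
python3 -c "
from h import *
p=r.capture('wrist'); cv2.imwrite('pics/w8.png',p['color'][:,:,::-1]); look(p,['tape_large'])
legs([(.442,.3785,.031,-180)])"
```

```text
tape_large 0.97 [316. 214.] zmax 0.038 all [443.2 379.7] [62.9 62.3] 48.3 top [443.2 379.7] [62.8 62.3] 48.0 3024
t 27.60 tcp [0.4424 0.3772 0.1575] jawyaw 179.6 tilt 0.3 j6 -60 w 0.0875 F [ 0.6 -0.   0.6]
-> (0.442, 0.3785, 0.031, -180)
    [0.843, -0.001, 0.012] [-0.008, -0.005, -0.005]
```

>>> send_rows(plan=[[[0.15,-0.006,0.016],[0,-0.005,-0.005]],[[0.35,-0.006,0.016],[0,-0.005,-0.005]],[[0.55,-0.006,0.016],[0,-0.005,-0.005]],[[0.75,-0.006,0.016],[0,-0.005,-0.005]],[[0.84,-0.006,0.016],[0,-0.005,-0.005]]])

```text
time_s: 28.1
tcp_pos: [0.443, 0.3766, 0.0293]
eef_rot: [151.4, 89.8, -119.2]
contact_force: [-1.1, -1.0, -0.3]
gripper_width: 0.0873
```

>>> send_rows(plan=[[[0,0,0],[0,0,0]],[[0,0,0],[0,0,0]],[[0,0,0],[0,0,0]],[[0,0,0],[0,0,0]],[[0,0,0],[0,0,0]]], jaw=-1, force=20)

```text
time_s: 28.6
tcp_pos: [0.4437, 0.3774, 0.0308]
eef_rot: [178.2, 89.9, -92.4]
contact_force: [-0.0, -0.4, 6.4]
gripper_width: 0.0642
```

>>> send_rows(plan=[[[0,0,0],[0,0,0]],[[0,0,0],[0,0,0]],[[0,0,0],[0,0,0]],[[0,0,0],[0,0,0]],[[0,0,0],[0,0,0]]])

```text
time_s: 29.1
tcp_pos: [0.4435, 0.3774, 0.0308]
eef_rot: [169.7, 89.9, -100.8]
contact_force: [-1.4, -0.1, 3.0]
gripper_width: 0.0644
```

```bash
python3 -c "
from h import *
legs([(.443,.379,.17,None),(.53,.1,.19,-175),(.6189,-.114,.12,-170.5)])"
```

```text
t 29.10 tcp [0.4435 0.3774 0.0308] jawyaw 179.4 tilt 0.1 j6 -60 w 0.0644 F [-1.4 -0.1  3. ]
-> (0.443, 0.379, 0.17, None)
    [-0.928, 0.004, 0.01] [0.0, -0.002, -0.0]
-> (0.53, 0.1, 0.19, -175)
    [-0.067, -0.299, -0.927] [-0.062, 0.0, -0.0]
    [-0.067, -0.254, -0.941] [-0.062, 0.0, -0.0]
-> (0.6189, -0.114, 0.12, -170.5)
    [0.233, -0.233, -0.737] [-0.05, 0.0, -0.0]
    [0.233, -0.204, -0.745] [-0.05, 0.0, -0.0]
```

>>> send_rows(plan=[[[-0.12,0,0],[0,0,0]],[[-0.33,0,0],[0,0,0]],[[-0.6,0,0],[0,0,0]],[[-0.87,0,0],[0,0,0]],[[-0.928,0,0.01],[0,0,0]]])

```text
time_s: 29.6
tcp_pos: [0.4451, 0.3808, 0.175]
eef_rot: [-45.1, 89.6, 44.4]
contact_force: [-0.2, 1.1, -0.8]
gripper_width: 0.0644
```

>>> send_rows(plan=[[[0,-0.05,-0.17],[-0.01,0,0]],[[-0.03,-0.15,-0.45],[-0.03,0,0]],[[-0.05,-0.24,-0.74],[-0.05,0,0]],[[-0.067,-0.3,-0.927],[-0.062,0,0]],[[-0.067,-0.3,-0.927],[-0.062,0,0]]])

```text
time_s: 30.1
tcp_pos: [0.4891, 0.2381, 0.1844]
eef_rot: [-46.9, 89.7, 45.2]
contact_force: [0.1, 0.2, -0.4]
gripper_width: 0.0646
```

>>> send_rows(plan=[[[0,-0.05,-0.17],[-0.01,0,0]],[[-0.03,-0.13,-0.45],[-0.03,0,0]],[[-0.05,-0.2,-0.74],[-0.05,0,0]],[[-0.067,-0.254,-0.941],[-0.062,0,0]],[[-0.067,-0.254,-0.941],[-0.062,0,0]]])

```text
time_s: 30.6
tcp_pos: [0.5327, 0.0959, 0.1936]
eef_rot: [-49.5, 89.7, 45.2]
contact_force: [-0.3, 0.1, -1.1]
gripper_width: 0.0643
```

>>> send_rows(plan=[[[0.03,-0.04,-0.14],[-0.01,0,0]],[[0.1,-0.12,-0.37],[-0.03,0,0]],[[0.18,-0.19,-0.6],[-0.05,0,0]],[[0.22,-0.233,-0.737],[-0.05,0,0]],[[0.22,-0.233,-0.737],[-0.05,0,0]]])

```text
time_s: 31.1
tcp_pos: [0.5767, -0.0128, 0.1583]
eef_rot: [-15.9, 89.8, 80.9]
contact_force: [-1.1, 1.3, -1.2]
gripper_width: 0.0642
```

>>> send_rows(plan=[[[0.03,-0.04,-0.14],[-0.01,0,0]],[[0.1,-0.11,-0.37],[-0.03,0,0]],[[0.18,-0.17,-0.6],[-0.05,0,0]],[[0.22,-0.204,-0.745],[-0.05,0,0]],[[0.22,-0.204,-0.745],[-0.05,0,0]]])

```text
time_s: 31.6
tcp_pos: [0.6203, -0.1211, 0.1231]
eef_rot: [34.3, 89.8, 133.3]
contact_force: [-1.1, 0.8, -0.8]
gripper_width: 0.0642
```

```bash
python3 -c "
from h import *
p=r.capture('wrist'); cv2.imwrite('pics/w9.png',p['color'][:,:,::-1]); look(p,['tray2']); np.savez('p9',**{k:p[k] for k in('mtx','k1','pose')})
legs([(.6189,-.114,.04,-170.5)])"
```

```text
tray2 0.90 [242. 348.] zmax 0.017 all [629.9 -41.6] [196.8  75.2] 77.5 top [658.7 -54.9] [183.5  14.7] 76.6 144
tray2 0.89 [322. 135.] zmax 0.017 all [ 623.8 -147.6] [192.9 132.8] -80.1 top [ 623.8 -146. ] [189.8 124.6] -80.7 6782
t 31.70 tcp [ 0.6202 -0.1194  0.1244] jawyaw -171.0 tilt 0.2 j6 2 w 0.0643 F [-0.3  0.5  0.2]
-> (0.6189, -0.114, 0.04, -170.5)
    [0.563, 0.003, 0.035] [-0.01, 0.003, -0.0]
```

View pics/w9.png

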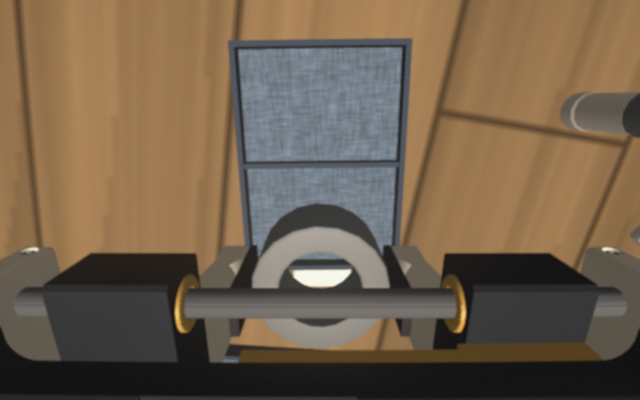

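```bash
python3 -c "
from h import *
p=dict(np.load('p9.npz')); p['k1']=float(p['k1'])
print(pix(p,[[321,43],[323,165],[242,165],[404,165],[322,265]],.016).round(4))"
```

```text
[[ 0.638  -0.2369  0.016 ]
 [ 0.6236 -0.155   0.016 ]
 [ 0.6832 -0.1458  0.016 ]
 [ 0.5639 -0.1644  0.016 ]
 [ 0.6114 -0.0733  0.016 ]]
```

Tray2's divider runs through row 165, giving a centre of about (0.624,-0.155). The roll goes to (0.617,-0.1135).

>>> send_rows(plan=[[[0.08,0.015,0.037],[-0.01,0,0]],[[0.22,0.015,0.037],[-0.01,0,0]],[[0.38,0.015,0.037],[-0.01,0,0]],[[0.52,0.015,0.037],[-0.01,0,0]],[[0.56,0.015,0.037],[-0.01,0,0]]])

```text
time_s: 32.2
tcp_pos: [0.615, -0.1124, 0.0379]
eef_rot: [47.7, 89.7, 147.3]
contact_force: [-0.5, 0.1, -1.1]
gripper_width: 0.0646
```

```bash
python3 -c "
from h import *
legs([(.617,-.1135,.0346,-170.5)])"
```

```text
t 32.20 tcp [ 0.615  -0.1124  0.0379] jawyaw -170.4 tilt 0.3 j6 2 w 0.0646 F [-0.5  0.1 -1.1]
-> (0.617, -0.1135, 0.0346, -170.5)
    [0.022, -0.012, -0.009] [0.002, 0.004, -0.005]
```

>>> send_rows(plan=[[[0.01,-0.01,-0.008],[0,0,0]],[[0.018,-0.01,-0.008],[0,0,0]],[[0.024,-0.01,-0.008],[0,0,0]],[[0.024,-0.01,-0.008],[0,0,0]],[[0.024,-0.01,-0.008],[0,0,0]]])

```text
time_s: 32.7
tcp_pos: [0.617, -0.1134, 0.035]
eef_rot: [38.5, 89.7, 138.1]
contact_force: [-0.1, 0.5, -0.8]
gripper_width: 0.0644
```

>>> send_rows(plan=[[[0,0,0],[0,0,0]],[[0,0,0],[0,0,0]],[[0,0,0],[0,0,0]],[[0,0,0],[0,0,0]],[[0,0,0],[0,0,0]]], jaw=0.58)

```text
time_s: 33.2
tcp_pos: [0.6171, -0.1134, 0.035]
eef_rot: [38.4, 89.7, 137.9]
contact_force: [0.1, 0.1, -0.2]
gripper_width: 0.0695
```

>>> send_rows(plan=[[[-0.05,0,0],[0,0,0]],[[-0.2,0,0],[0,0,0]],[[-0.45,0,0],[0,0,0]],[[-0.75,0,0],[0,0,0]],[[-1,0,0],[0,0,0]]])

```text
time_s: 33.7
tcp_pos: [0.6178, -0.114, 0.188]
eef_rot: [23.5, 89.8, 123.1]
contact_force: [1.1, 1.0, -0.2]
gripper_width: 0.0692
```

```bash
python3 -c "
from h import *
p=r.capture('wrist'); look(p,['tape_large'])
legs([(.439,-.226,.2,-180)])"
```

```text
tape_large 0.78 [318. 204.] zmax 0.042 all [ 613.4 -107.1] [73.4 66.1] -25.2 top [ 617.4 -110.6] [62.9 62.7] 58.7 2560
t 33.80 tcp [ 0.6208 -0.1141  0.1922] jawyaw -170.4 tilt 0.5 j6 2 w 0.0691 F [-0.1  0.2 -0.6]
-> (0.439, -0.226, 0.2, -180)
    [-0.031, 0.66, -0.266] [0.107, 0.001, 0.005]
    [-0.029, 0.634, -0.321] [0.107, 0.001, 0.005]
```

>>> send_rows(plan=[[[-0.01,0.15,-0.06],[0.02,0,0]],[[-0.02,0.4,-0.16],[0.06,0,0]],[[-0.03,0.66,-0.266],[0.107,0,0]],[[-0.03,0.66,-0.266],[0.107,0,0.005]],[[-0.03,0.66,-0.266],[0.107,0,0.005]]], jaw=1)

```text
time_s: 34.3
tcp_pos: [0.5293, -0.1705, 0.1967]
eef_rot: [-73.3, 89.7, 21.4]
contact_force: [0.4, 0.0, 0.2]
gripper_width: 0.0874
```

>>> send_rows(plan=[[[-0.01,0.15,-0.07],[0.02,0,0]],[[-0.02,0.4,-0.2],[0.06,0,0]],[[-0.03,0.634,-0.32],[0.107,0,0]],[[-0.03,0.634,-0.32],[0.107,0,0.005]],[[-0.03,0.634,-0.32],[0.107,0,0.005]]])

```text
time_s: 34.8
tcp_pos: [0.4389, -0.2265, 0.201]
eef_rot: [-51.1, 89.9, 38.8]
contact_force: [0.9, 0.5, 0.0]
gripper_width: 0.0879
```

```bash
python3 -c "
from h import *
p=r.capture('wrist'); cv2.imwrite('pics/w10.png',p['color'][:,:,::-1]); look(p,['glue_stick'])
legs([(.439,-.226,.06,-180)])"
```

```text
glue_stick 0.73 [323. 198.] zmax 0.092 all [ 436.1 -207.9] [61.3 26.9] -83.4 top [ 438.2 -224.7] [26.9 26.1] 89.2 942
t 34.90 tcp [ 0.4396 -0.226   0.2007] jawyaw 180.0 tilt 0.1 j6 5 w 0.0877 F [ 0.  -0.1  0.2]
-> (0.439, -0.226, 0.06, -180)
    [0.938, 0.005, -0.002] [-0.0, 0.002, 0.002]
```

View pics/w10.png

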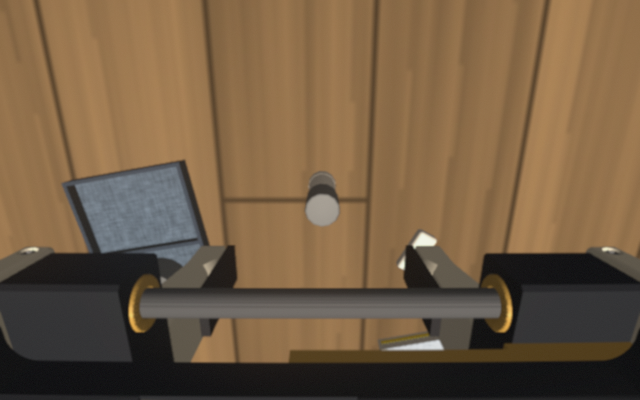

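Glue stick cap at (322,210), centred, at (0.438,-0.225). Grip.

>>> send_rows(plan=[[[0.2,0.007,0.01],[0,0,0]],[[0.45,0.007,0.01],[0,0,0]],[[0.7,0.007,0.01],[0,0,0]],[[0.9,0.007,0.012],[0,0,0]],[[0.93,0.007,0.012],[0,0,0]]])

```text
time_s: 35.4
tcp_pos: [0.4373, -0.223, 0.0577]
eef_rot: [63.1, 89.7, 153.2]
contact_force: [-0.9, -0.5, -0.4]
gripper_width: 0.088
```

>>> send_rows(plan=[[[0,0,0],[0,0,0]],[[0,0,0],[0,0,0]],[[0,0,0],[0,0,0]],[[0,0,0],[0,0,0]],[[0,0,0],[0,0,0]]], jaw=-1, force=15)

```text
time_s: 35.9
tcp_pos: [0.4379, -0.2231, 0.0586]
eef_rot: [52.9, 89.8, 142.9]
contact_force: [0.7, 0.3, 0.7]
gripper_width: 0.0529
```

>>> send_rows(plan=[[[0,0,0],[0,0,0]],[[0,0,0],[0,0,0]],[[0,0,0],[0,0,0]],[[0,0,0],[0,0,0]],[[0,0,0],[0,0,0]]])

```text
time_s: 36.4
tcp_pos: [0.4379, -0.2232, 0.0587]
eef_rot: [54.2, 89.8, 144.3]
contact_force: [-0.6, -0.4, 2.5]
gripper_width: 0.0277
```

```bash
python3 -c "
from h import *
legs([(.438,-.225,.14,None),(.631,-.1965,.12,-170.5)])"
```

```text
t 36.40 tcp [ 0.4379 -0.2232  0.0587] jawyaw -180.0 tilt 0.2 j6 4 w 0.0277 F [-0.6 -0.4  2.5]
-> (0.438, -0.225, 0.14, None)
    [-0.542, 0.001, -0.011] [-0.0, 0.003, -0.004]
-> (0.631, -0.1965, 0.12, -170.5)
    [0.067, -0.643, 0.095] [-0.105, -0.0, 0.0]
    [0.067, -0.649, 0.041] [-0.105, -0.0, -0.0]
```

>>> send_rows(plan=[[[-0.1,0,0],[0,0,0]],[[-0.25,0,0],[0,0,0]],[[-0.42,0,0],[0,0,0]],[[-0.54,0,0],[0,0,0]],[[-0.54,0,0],[0,0,0]]])

```text
time_s: 36.9
tcp_pos: [0.4397, -0.2236, 0.1421]
eef_rot: [-41.3, 89.9, 48.7]
contact_force: [1.2, -0.1, -0.7]
gripper_width: 0.0272
```

>>> send_rows(plan=[[[0,-0.12,0.02],[-0.02,0,0]],[[0.03,-0.32,0.05],[-0.05,0,0]],[[0.05,-0.52,0.08],[-0.09,0,0]],[[0.067,-0.643,0.095],[-0.105,0,0]],[[0.067,-0.643,0.095],[-0.105,0,0]]])

```text
time_s: 37.4
tcp_pos: [0.5375, -0.2088, 0.1303]
eef_rot: [12.0, 89.9, 106.9]
contact_force: [-0.4, 1.0, -0.4]
gripper_width: 0.0274
```

>>> send_rows(plan=[[[0,-0.12,0.01],[-0.02,0,0]],[[0.03,-0.32,0.02],[-0.05,0,0]],[[0.05,-0.52,0.03],[-0.09,0,0]],[[0.067,-0.649,0.041],[-0.105,0,0]],[[0.067,-0.649,0.041],[-0.105,0,0]]])

```text
time_s: 37.9
tcp_pos: [0.6348, -0.194, 0.1182]
eef_rot: [46.0, 89.8, 145.6]
contact_force: [-1.0, 0.1, -0.5]
gripper_width: 0.0275
```

```bash
python3 -c "
from h import *
p=r.capture('wrist'); cv2.imwrite('pics/w11.png',p['color'][:,:,::-1])
legs([(.631,-.1965,.066,-170.5)])"
```

```text
t 37.95 tcp [ 0.6335 -0.1942  0.1185] jawyaw -170.4 tilt 0.2 j6 10 w 0.0273 F [-0.9 -0.2 -0.9]
-> (0.631, -0.1965, 0.066, -170.5)
    [0.35, 0.018, -0.013] [0.001, 0.003, -0.003]
```

View pics/w11.png

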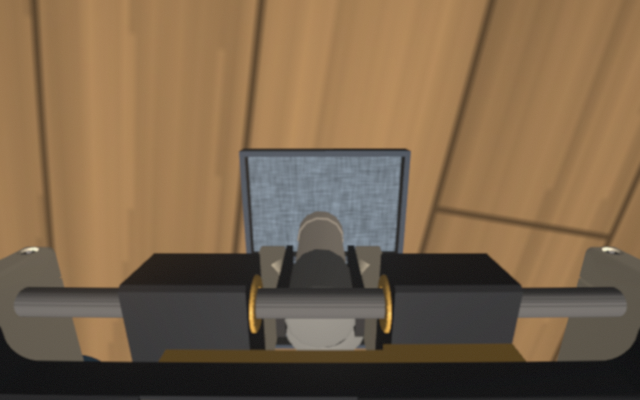

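The glue stick is held upright over the far compartment, its foot at about (320,220). Lower to TCP 0.0627.

>>> send_rows(plan=[[[0.06,0.012,-0.013],[0,0,0]],[[0.16,0.012,-0.013],[0,0,0]],[[0.26,0.012,-0.013],[0,0,0]],[[0.34,0.012,-0.013],[0,0,0]],[[0.34,0.012,-0.013],[0,0,0]]])

```text
time_s: 38.45
tcp_pos: [0.6301, -0.1962, 0.0647]
eef_rot: [62.1, 89.6, 161.7]
contact_force: [-0.4, 0.7, -0.5]
gripper_width: 0.0276
```

```bash
python3 -c "
from h import *
legs([(.631,-.1965,.0626,-170.5)])"
```

```text
t 38.45 tcp [ 0.6301 -0.1962  0.0647] jawyaw -170.5 tilt 0.4 j6 10 w 0.0276 F [-0.4  0.7 -0.5]
-> (0.631, -0.1965, 0.0626, -170.5)
    [0.014, -0.006, -0.003] [0.001, 0.005, -0.009]
```

>>> send_rows(plan=[[[0.006,0,0],[0,0.005,-0.009]],[[0.012,0,0],[0,0.005,-0.009]],[[0.016,0,0],[0,0.005,-0.009]],[[0.016,0,0],[0,0.005,-0.009]],[[0.016,0,0],[0,0.005,-0.009]]])

```text
time_s: 38.95
tcp_pos: [0.6305, -0.1962, 0.0628]
eef_rot: [-116.8, 89.9, -17.3]
contact_force: [-0.6, 0.3, 1.2]
gripper_width: 0.0275
```

>>> send_rows(plan=[[[0,0,0],[0,0,0]],[[0,0,0],[0,0,0]],[[0,0,0],[0,0,0]],[[0,0,0],[0,0,0]],[[0,0,0],[0,0,0]]], jaw=0.2)

```text
time_s: 39.45
tcp_pos: [0.6304, -0.1962, 0.0628]
eef_rot: [-117.6, 89.9, -18.0]
contact_force: [0.3, -0.3, 1.0]
gripper_width: 0.0522
```

>>> send_rows(plan=[[[-0.05,0,0],[0,0,0]],[[-0.2,0,0],[0,0,0]],[[-0.45,0,0],[0,0,0]],[[-0.75,0,0],[0,0,0]],[[-0.9,0,0],[0,0,0]]])

```text
time_s: 39.95
tcp_pos: [0.6317, -0.1966, 0.2028]
eef_rot: [-113.7, 89.6, -14.1]
contact_force: [0.5, 0.2, -0.5]
gripper_width: 0.0522
```

>>> send_rows(plan=[[[0,0.1,0],[0,0,0]],[[0,0.3,0],[0,0,0]],[[0,0.6,-0.1],[0,0,0]],[[0,0.9,-0.3],[0,0,0]],[[0,1,-0.4],[0,0,0]]])

```text
time_s: 40.45
tcp_pos: [0.4901, -0.2816, 0.2022]
eef_rot: [-110.8, 89.7, -11.3]
contact_force: [0.9, -0.5, 0.4]
gripper_width: 0.0526
```

>>> send_rows(plan=[[[0,0,-0.3],[0,0,0]],[[0,0,-0.6],[0,0,0]],[[0,0,-0.9],[0,0,0]],[[0,0,-0.95],[0,0,0]],[[0,0,-0.95],[0,0,0]]])

```text
time_s: 40.95
tcp_pos: [0.5126, -0.4233, 0.2013]
eef_rot: [-103.1, 89.8, -3.7]
contact_force: [-0.7, 0.1, -0.9]
gripper_width: 0.0528
```

```bash
python3 -c "
from h import *
t=r.capture('top'); look(t,NAMES[:6]); cv2.imwrite('pics/t9.png',cv2.resize(t['color'][100:300,170:460,::-1],None,fx=2.6,fy=2.6,interpolation=2))
s=r.capture('scene'); look(s,NAMES[:6]); cv2.imwrite('pics/s9.png',cv2.resize(s['color'][140:310,220:460,::-1],None,fx=3,fy=3,interpolation=2))
print(r.get_state()['tcp_pos'],r.get_state()['time_s'])"
```

```text
tape_small 0.49 [217. 161.] zmax 0.031 all [626.6 231.9] [48.7 41.7] 32.8 top [623.1 230.5] [42.5 40. ] -87.1 170
tape_small 0.18 [242. 164.] zmax 0.018 all [635.6 165.3] [283.8 135.7] -85.0 top [630.8 163.1] [276. 125.] -85.2 1053
stamp 0.86 [255. 162.] zmax 0.084 all [638.7 151.6] [69.7 36.2] 4.1 top [631.9 151.3] [43.4 27.2] 5.4 222
stapler 0.64 [288. 160.] zmax 0.053 all [635.1  68.6] [95.2 36.9] 2.0 top [636.3  68.4] [93.7 29.8] 4.0 505
tape_large 0.97 [364. 171.] zmax 0.043 all [ 617.5 -109.4] [66.7 62.7] 42.1 top [ 617. -110.] [62.7 61.3] -46.0 384
glue_stick 0.73 [405. 152.] zmax 0.096 all [ 639.  -203.4] [48.6 29.9] -36.5 top [ 631.  -196.4] [26.7 26.3] 55.0 131
glue_stick 0.60 [244. 162.] zmax 0.018 all [632.7 164.5] [281.4 133. ] -84.6 top [630.8 163.1] [276. 125.] -85.2 1072
mouse 0.60 [288. 244.] zmax 0.036 all [431.9  73.4] [102.6  59.4] 1.4 top [426.5  73.4] [75.7 43.9] -0.1 570
tape_small 0.55 [407. 201.] zmax 0.030 all [625.2 229.7] [44.9 39.6] -54.1 top [624.6 227.6] [42.1 38.3] -8.1 100
stamp 0.69 [392. 207.] zmax 0.083 all [600.8 196. ] [172.2  62.5] -55.3 top [634.5 148.2] [45.9 27.2] 2.6 126
stapler 0.77 [367. 220.] zmax 0.052 all [628.6  72.3] [117.4  59.4] -9.3 top [637.5  67.1] [94.6 34.7] 5.1 308
tape_large 0.56 [303. 246.] zmax 0.043 all [595.3 -97.5] [117.   66.2] -37.0 top [ 618.7 -112.2] [62.  60.9] -87.2 318
tape_large 0.38 [395. 220.] zmax 0.019 all [630.7 170.4] [298.3 127.5] -84.7 top [631.6 160.8] [279.1 126.7] -84.7 635
glue_stick 0.59 [276. 257.] zmax 0.097 all [ 610.7 -186.7] [77.2 30.6] -27.8 top [ 632.  -197.9] [27.8 25.4] -32.5 110
mouse 0.85 [318. 189.] zmax 0.036 all [416.9  75.7] [145.   71.5] -11.2 top [430.5  71.6] [79.  44.7] -1.3 220
[ 0.51375057 -0.4219748   0.20258994] 41.65
```

View pics/t9.png

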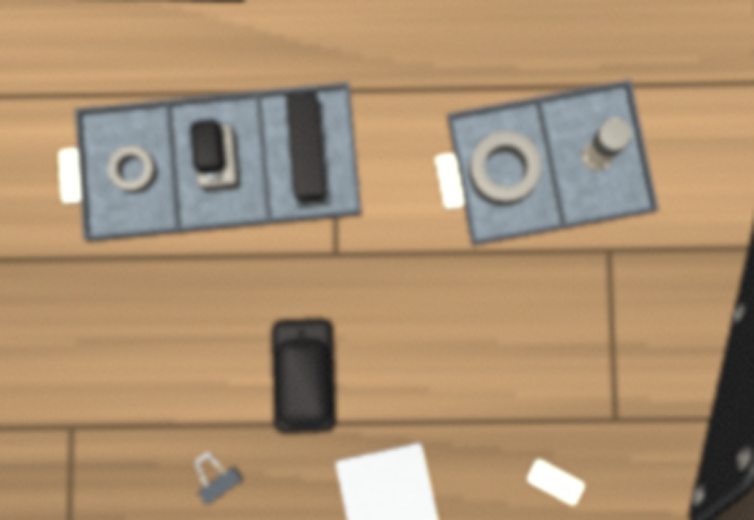

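View pics/s9.png

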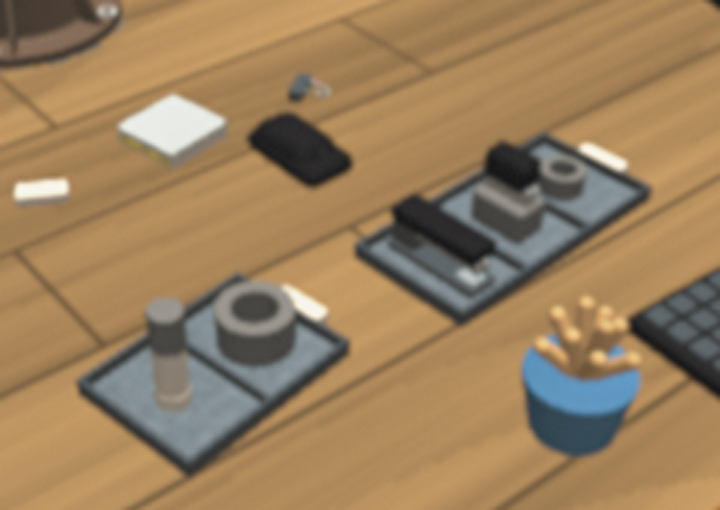

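Both views show all five items upright or flat in their compartments, with the mouse unmoved. Handing in.

```bash
python3 -c "
from plant import r
print(r.close_job())"
```

```text
the job is handed in; nothing more can be done
None
```

Both kits are made up and the job is handed in, at about 42 s of the 128 s allowed. I placed the items in the order you listed:

- **Three-place tray:** small tape roll next to the grip, stamp in the middle, stapler in the far compartment.
- **Two-place tray:** large tape roll next to the grip, glue stick in the other.

The last top and scene pictures show every item in its compartment, standing on the floor at the height it should have (stamp and glue stick upright, tape rolls flat). The mouse has not moved beyond measurement noise, and the arm was clear of everything at hand-in.

Most items are within about 4 mm of their compartment's centre. The small tape roll is about 5 mm off, towards the middle compartment, and I left it there. The two cameras disagree by up to about 3 mm on item positions. The detection networks also gave some low-scoring false hits on the trays, which I checked against the pictures and ignored.

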